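Start the flange nut on the control-unit clamp stud

TASK

Start the loose flange nut on the stud of the clamping fixture, flange down: set it square over the stud's nose and, pressing it down lightly (about 5 N), turn it backwards (anticlockwise from above) until it has ridden up to the end of the thread and drops in. Then turn it on clockwise by half a turn and leave it there, square on the stud with its flange still clear of the strap. Never force the thread (25 N at most) and leave the ignition lock, the relay and the wrench alone.

Things in the scene. Friction and masses are not known exactly. Their poses are not given: they have to be found in the camera images.
- nut: Yellow zinc-plated flange nut, 0.18 kg, standing flange down on the bench. Hexagon 36 mm across flats, from 6 to 26 mm above the underside; below it a round flange 50 mm across, 6 mm thick. Origin: centre of the underside; z up along the through bore; x is square to one pair of flats (flats every 60 degrees).
- nut_thread (a point): On the nut's axis, 1.5 mm above its underside: where the two ends of its thread lie, half a turn apart. Axes as the nut's. The thread inside is right-hand, two-start, 5 mm pitch, 10 mm lead (10 mm per turn); the clear opening inside it is 19.8 mm across.
- fixture: Fixed clamping fixture: dark steel plate 290 x 250 x 16 mm with a cast control unit (top 63 mm at most) and a flat steel strap, through which a vertical black-oxide steel stud stands up. Origin: on the bench on the stud's axis; z up; x runs along the strap towards the control unit. Only the stud is higher than 68 mm above the bench.
- stud_tip (a point): Centre of the stud's tip, on its vertical axis, 99 mm above the bench; z up, x as the fixture's. The top 14 mm of the stud is a plain pilot nose, 18.5 mm in diameter, the uppermost 5 mm tapering to 13 mm. The stud does not give.
- thread_end (a point): On the stud's axis 14 mm below its tip: here the two ends of its oiled thread (two-start, right-hand, 23.6 mm across, 5 mm pitch, 10 mm lead, 1 mm axial play in the nut) lie half a turn apart. Which way they point is unknown and differs at every start, so how far to back off, 0 to half a turn, must be felt.
- strap_top (a point): On the stud's axis in the strap's top face (strap 140 x 50 mm), 68 mm above the bench. Underside of the nut above this point: 10.5 to 15.5 mm while it only rides on the thread ends; backing off lifts it to 15.5 mm, then it drops 5 mm to 10.5 mm; half a turn on from there it is at 5.5 mm.
- ignition_lock: Bystander: black ignition lock lying on the bench, about 121 x 36 x 40 mm, 0.3 kg. Origin: on the bench under it, 11 mm from its middle; x along it.
- relay: Bystander: red relay cube 28 x 28 x 26 mm on the bench. Origin: centre of its underside.
- wrench: Bystander: steel wrench, 180 mm long, lying flat on the bench along its x axis. Origin: under its middle.

How it is judged:
On the way, in this order (a step that is already met when the one before it is completed fails the run):
1. The nut, square on the stud and pressed down on it with more than 3.5 N (its weight included), has ridden up to the end of the thread (underside 14.5 to 17 mm below the tip) (z of nut in the frame of stud_tip between -0.017 and -0.0145 m and horizontal distance between nut and stud_tip below 0.003 m and angle between nut's own z axis and vertical below 0.12 rad and contact force between nut and fixture above 3.5 N), for 0.1 s.
2. The nut has dropped in: its underside is more than 19 mm below the tip (z of nut in the frame of stud_tip below -0.019 m and horizontal distance between nut and stud_tip below 0.003 m and angle between nut's own z axis and vertical below 0.12 rad), for 0.1 s.
At the end, for the whole second after the job is handed in: The nut sits on the thread by half a turn (its underside 23.8 to 27.2 mm below the stud's tip), coaxial within 2 mm, tilted less than 0.08 rad, at rest and let go (z of nut in the frame of stud_tip between -0.0272 and -0.0238 m and horizontal distance between nut and stud_tip below 0.002 m and angle between nut's own z axis and vertical below 0.08 rad and linear speed of nut below 0.02 m/s); the robot touches nothing.
It fails at once if The nut is forced on the stud or fixture (more than 25 N) (contact force between nut and fixture above 25 N).
It fails at once if The robot knocks or leans on the fixture (more than 15 N) (contact force between any of the fingers, the arm and fixture above 15 N).
It fails at once if A bystander is moved by more than 10 mm (distance of any of ignition_lock, relay, wrench from where it was at the start of the episode above 0.01 m).
It also fails if it takes over 64 s, if anything falls off the work surface, if the arm or the gripper's body presses on something with over 40 N, if the wrist force passes 120 N, or if a joint passes its speed limit or range.

ROBOT

A 6-joint arm with a two-finger parallel gripper is mounted at the origin on the work surface. World frame = base frame: x ahead of the robot, y to its left, z up, the work surface at z = 0. Lengths are in m, angles in rad, forces in N, time in s.
With the tool pointing down it reaches from about 0.3 to 0.85 m from the base axis. Payload 4.2 kg.
Tool frame: the origin (TCP) lies midway between the tips of the shut fingers; the grasp point (between the pads) lies 19 mm behind it (r.hold_point_z is the distance from the TCP to the grasp point, in m); x points along the fingers, y is the direction in which the jaws open and shut, and the axes are right-handed (so a half turn about x gives the same grasp; the last joint's range is limited). The gripper opens to 91 mm and grips with 3 to 60 N. Pads are 32 mm wide; open, the fingers measure 118 mm over their backs; the gripper's body (76 mm by 178 mm) begins 60 mm behind the grasp point.
Start: joints at [1.183, 0.32, 1.565, -0, 1.257, -0.02], TCP at [0.207, 0.537, 0.181] pointing down, gripper open.
Joint ranges: [-3.11, 3.11], [-0.84, 2.01], [0.21, 2.61], [-1.34, 4.49], [0.05, 2.63], [-2.56, 2.56]. Speed limits (rad/s): [2.57, 2.57, 3.14, 3.14, 3.14, 3.14].

INTERFACE

Orientations are given as a unit quaternion [x, y, z, w].
In Python, from cell import r gives the robot as it stands.
- The arm moves only by the shell command python3 -m pendant 'ROWS' [FORCE]. ROWS is JSON, a list of rows, each a list of 3 entries, a list of its own where there are three numbers: the shift along the tool's x, y, z in mm, then the turn about the tool's x in units of 8 degrees (1.0 is 8 degrees), then the closure in counts, from 0 (fully open) to 255 (shut). A call has exactly 8 rows; each row shifts and turns the commanded pose from where the row before left it, along the tool's axes as they then stand; what a row does not reach is not made up. A row lasts 1/8 s, in which the tool goes at most 62.5 mm and 10.7 degrees, less where a joint would pass 70% of its speed; a pose out of reach is approached as far as the arm can. A call with a gripper value outside its range is refused whole. The fingers move at their own pace and stop on an object; FORCE is the grip in N (left out, the last holds). Time passes only in rows, so rows that do not move let the fingers close, or fill a call up. It gives the time, the measured TCP pose, the force and the opening at its end, in the units of the state.
- r.get_obs(): the state, without advancing time (a new reading comes with each control period).
- r.get_image(name): name is "scene" or "side" or "wrist"; returns a dict with "image" (480x640x3 uint8, red, green, blue), "intrinsics" (3x3 intrinsics, pixels), "extrinsics" (4x4, takes a point from camera to world coordinates). Camera axes: x right, y down, z forward; pixel columns grow to the right and rows downward; lengths in m; the calibration is good to about 2 mm. A picture is of the moment at which its call begins. There is no depth.
- r.hand_in(): hands the job in, once; it reports no verdict.
Trained networks look in a picture, given as the dict that the camera call returned (one of the last four; its "shot" number tells which), for a name from the list of things; names that differ only in an ending like _2 or _b are one class to them, and where a whole thing is asked for, a point or a joint stands for the part that bears it (a point fixed in the world has none). Each returns a list of dicts, best first, with "score" (0 to 1); they miss things now and then, are a little off and sometimes report something else, mostly with a low value. They report only what shows in the picture. A call takes as long as a camera call.
- r.search_frame(picture, thing): "xy" ([column, row] in pixels, amid what is visible of it).
The state is a dict: "time": time; "joint_pos": joint angles; "joint_vel": joint speeds; "effort": joint torques, N m; "tcp_pos": TCP position; "ee_rot": TCP orientation; "wrist_force": force on the tool from outside, world axes, zero at the start; "wrist_torque": the same for the moment, N m; "gripper_width": opening from 0.0 (shut) to 1.0 (fully open).
Only numpy, scipy, OpenCV 4.12 (cv2) and the standard library are available. Lean on these libraries where they do the work, as an engineer would, in place of code of your own. Each camera call takes 0.05 s, during which the arm holds its last target. There are 200 camera calls.

## Working session

There is one attempt and no reset: what is moved stays moved. The work goes in short steps, Python scripts to look and compute and a shell command to move; the robot and the scene stay as the last step left them, time stands still between calls to the robot, and variables do not carry over. Pictures are saved under pics/ and viewed, about 8 in all and at most 12, crops included, and the job is handed in when it is done.

```bash
mkdir -p pics; ls; cat > h.py <<'E'
import numpy as np, cv2
from cell import r
from scipy.spatial.transform import Rotation as R
def ray(p,uv):
    K=np.array(p["intrinsics"]);E=np.array(p["extrinsics"])
    d=E[:3,:3]@np.linalg.solve(K,[uv[0],uv[1],1.]); return E[:3,3],d
def atz(p,uv,z):
    o,d=ray(p,uv); return o+d*(z-o[2])/d[2]
def proj(p,X):
    K=np.array(p["intrinsics"]);E=np.array(p["extrinsics"])
    c=K@(E[:3,:3].T@(np.array(X)-E[:3,3])); return c[:2]/c[2]
def save(p,n): cv2.imwrite("pics/"+n,p["image"][:,:,::-1])
E
python3 - <<'E'
from h import *
np.set_printoptions(precision=4,suppress=True)
o=r.get_obs(); print(o["time"],o["tcp_pos"],o["ee_rot"],o["gripper_width"],R.from_quat(o["ee_rot"]).as_matrix(),r.hold_point_z)
for c in ["scene","side","wrist"]:
    p=r.get_image(c); save(p,c+"0.png"); print(c,np.array(p["extrinsics"])[:3,3])
    for t in ["nut","stud_tip","fixture","ignition_lock","relay","wrench"]:
        z={"nut":.013,"stud_tip":.099}.get(t,0.02)
        print(t,[(np.round(d["score"],2),np.round(d["xy"],1),atz(p,d["xy"],z)) for d in r.search_frame(p,t)[:2]])
a=cv2.imread("pics/scene0.png");b=cv2.imread("pics/wrist0.png");c=cv2.imread("pics/side0.png")
E
```

```text
pics
0.0 [0.2065 0.536  0.1798] [ 0.1287  0.6953 -0.1299  0.6951] 1.0019903987205288 [[-0.0006  0.3596  0.9331]
 [-0.0016  0.9331 -0.3596]
 [-1.     -0.0017 -0.    ]] 0.0188
scene [1.0034 0.6808 1.0154]
nut [(np.float64(0.79), array([278.2, 181.1]), array([ 0.4514, -0.2946,  0.013 ]))]
stud_tip [(np.float64(0.59), array([297.8, 256. ]), array([0.5962, 0.0242, 0.099 ]))]
fixture [(np.float64(0.76), array([294.4, 262.3]), array([ 0.5787, -0.0207,  0.02  ]))]
ignition_lock [(np.float64(0.73), array([411.8, 348.1]), array([0.5058, 0.3168, 0.02  ]))]
relay [(np.float64(0.58), array([277.1, 177.3]), array([ 0.4493, -0.3028,  0.02  ]))]
wrench [(np.float64(0.89), array([438.3, 417.3]), array([0.5657, 0.4594, 0.02  ]))]
side [ 0.2326 -0.7217  0.725 ]
nut [(np.float64(0.62), array([353.4, 384.8]), array([ 0.449 , -0.3166,  0.013 ]))]
stud_tip [(np.float64(0.91), array([346.3, 275.8]), array([ 0.5176, -0.1367,  0.099 ]))]
fixture [(np.float64(0.85), array([344.1, 278.5]), array([ 0.5454, -0.0688,  0.02  ]))]
ignition_lock [(np.float64(0.79), array([272.8, 199.1]), array([0.497 , 0.2978, 0.02  ]))]
relay [(np.float64(0.75), array([453.8, 393.2]), array([ 0.5999, -0.405 ,  0.02  ]))]
wrench [(np.float64(0.85), array([276.4, 175.1]), array([0.5464, 0.4151, 0.02  ]))]
wrist [0.1285 0.5657 0.3856]
nut []
stud_tip []
fixture []
ignition_lock []
relay []
wrench []
```

View pics/scene0.png

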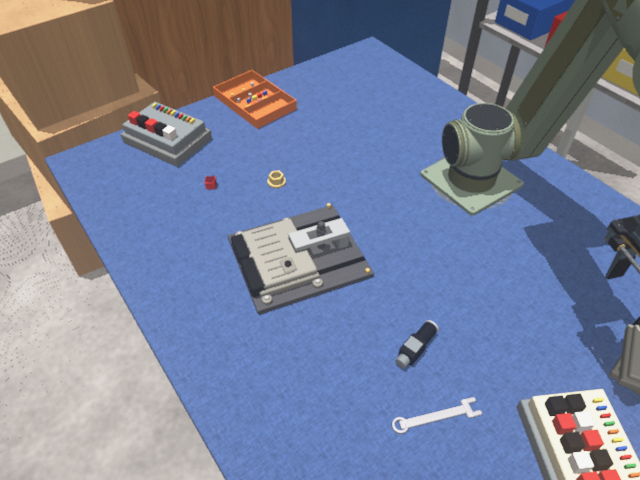

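View pics/side0.png

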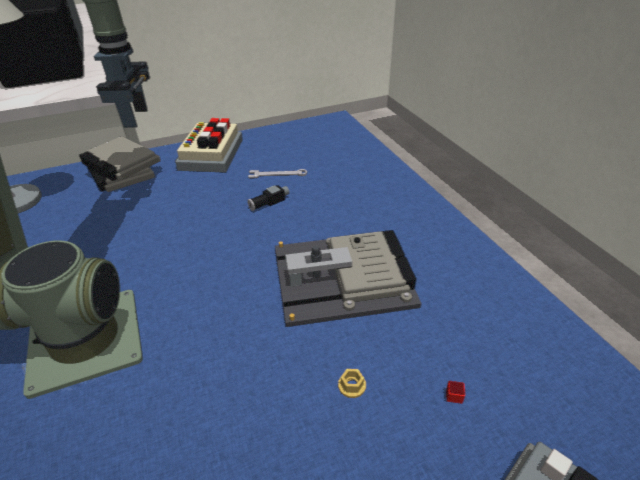

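```bash
python3 - <<'E'
from h import *
np.set_printoptions(precision=4,suppress=True)
P={c:r.get_image(c) for c in ["scene","side"]}
for c,z in (("scene",(321,224)),("side",(316,248))):
    p=P[c]; h=cv2.cvtColor(p["image"],cv2.COLOR_RGB2HSV)
    w=dict(scene=(276,180),side=(352,383))[c]
    m=cv2.inRange(h,(15,80,80),(40,255,255)); k=np.zeros_like(m);k[w[1]-25:w[1]+25,w[0]-25:w[0]+25]=1
    ys,xs=np.nonzero(m*k); u=((xs.min()+xs.max())/2,(ys.min()+ys.max())/2)
    print(c,len(xs),xs.min(),xs.max(),ys.min(),ys.max(),atz(p,u,.012),"stud",atz(p,z,.099))
s=[cv2.resize(P[c]["image"][y-40:y+40,x-40:x+40],(400,400),interpolation=cv2.INTER_NEAREST) for c,x,y in (("scene",321,230),("side",316,255))]
cv2.imwrite("pics/crop1.png",np.hstack(s)[:,:,::-1])
E
```

```text
scene 209 268 284 171 187 [ 0.4511 -0.3065  0.012 ] stud [ 0.497 -0.026  0.099]
side 580 338 365 369 397 [ 0.4478 -0.3114  0.012 ] stud [ 0.4946 -0.0326  0.099 ]
```

View pics/crop1.png

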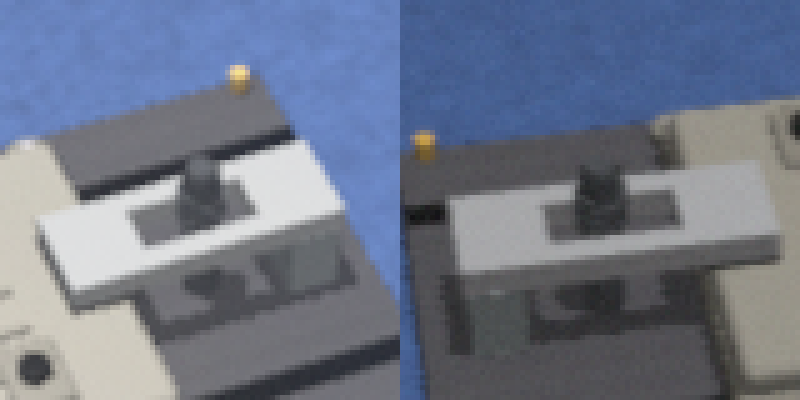

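```bash
python3 -m pendant '[[[0,-44,33],0,0],[[0,-44,33],0,0],[[0,-44,33],0,0],[[0,-44,33],0,0],[[0,-44,33],0,0],[[0,-44,33],0,0],[[0,-44,33],0,0],[[0,-44,33],0,0]]' 30; python3 -m pendant '[[[0,-44,33],0,0],[[0,-44,33],0,0],[[0,-44,33],0,0],[[0,-44,33],0,0],[[0,-44,33],0,0],[[0,-44,33],0,0],[[0,-44,33],0,0],[[0,-44,33],0,0]]'
python3 - <<'E'
from h import *
np.set_printoptions(precision=4,suppress=True)
o=r.get_obs(); print(o["time"],o["joint_pos"],o["tcp_pos"],o["wrist_force"]);print(R.from_quat(o["ee_rot"]).as_matrix())
p=r.get_image("wrist"); save(p,"w1.png"); print(np.array(p["extrinsics"]),np.array(p["intrinsics"]),proj(p,[.449,-.310,.012]))
print([(d["score"],d["xy"],atz(p,d["xy"],.013)) for d in r.search_frame(p,"nut")])
E
```

```text
time: 2.15
tcp_pos: [0.3269, 0.1116, 0.181]
ee_rot: [0.129, 0.695, -0.129, 0.696]
wrist_force: [0.8, 0.4, 0.7]
gripper_width: 1.001
time: 3.15
tcp_pos: [0.4466, -0.3122, 0.1807]
ee_rot: [0.13, 0.695, -0.129, 0.695]
wrist_force: [1.1, -0.1, 0.9]
gripper_width: 0.999
3.15 [-0.6314  0.272   1.6332  0.0004  1.2359 -1.8339] [ 0.4466 -0.3122  0.1807] [ 1.0737 -0.1143  0.8945]
[[ 0.0006  0.3601  0.9329]
 [ 0.      0.9329 -0.3601]
 [-1.      0.0003  0.0006]]
[[ 0.3613  0.892   0.2715  0.3682]
 [ 0.9324 -0.3457 -0.1052 -0.283 ]
 [-0.      0.2912 -0.9567  0.3855]
 [ 0.      0.      0.      1.    ]] [[403.4701   0.     318.454 ]
 [  0.     403.4701 240.4369]
 [  0.       0.       1.    ]] [322.6475 211.5372]
[(0.6, [324.5, 200.6], array([ 0.4396, -0.3046,  0.013 ])), (0.21, [561.7, 185.5], array([ 0.5058, -0.0945,  0.013 ]))]
```

View pics/w1.png

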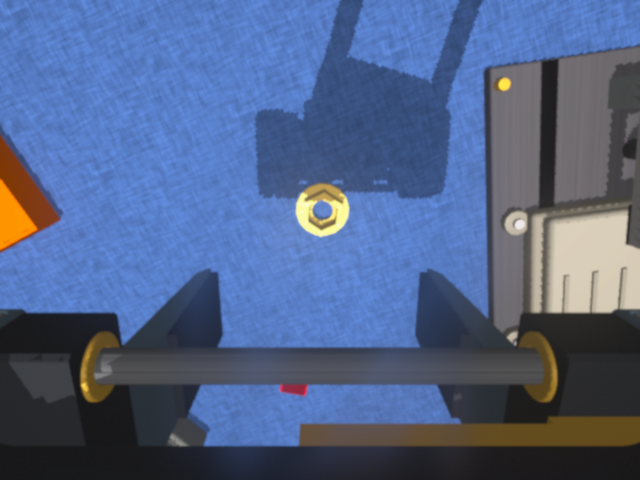

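```bash
python3 - <<'E'
from h import *
np.set_printoptions(precision=4,suppress=True)
a=cv2.imread("pics/w1.png"); cv2.imwrite("pics/w1c.png",cv2.resize(a[175:245,285:360],None,fx=8,fy=8,interpolation=cv2.INTER_CUBIC))
h=cv2.cvtColor(a,cv2.COLOR_BGR2HSV); m=cv2.inRange(h,(12,70,60),(40,255,255)); m[:150]=0;m[260:]=0;m[:,:280]=0;m[:,370:]=0
ys,xs=np.nonzero(m);print(xs.min(),xs.max(),ys.min(),ys.max())
p=r.get_image("wrist")
for uv,z in (((322,209),.0),((322,209),.012),((322,206),.026)): print(uv,z,atz(p,uv,z))
# predicted outline of nut at trial pos
X=np.array([.449,-.3115])
t=np.linspace(0,2*np.pi,60)
f=np.array([proj(p,[X[0]+.025*np.cos(a),X[1]+.025*np.sin(a),zz]) for a in t for zz in (0,.006)]);print(f.min(0),f.max(0))
print(proj(p,[*X,.026]))
E
```

```text
297 348 183 234
(322, 209) 0.0 [ 0.4499 -0.3139  0.    ]
(322, 209) 0.012 [ 0.4474 -0.313   0.012 ]
(322, 206) 0.026 [ 0.4418 -0.3109  0.026 ]
[297.9521 181.6407] [350.0809 233.695 ]
[324.2597 213.4214]
```

View pics/w1c.png

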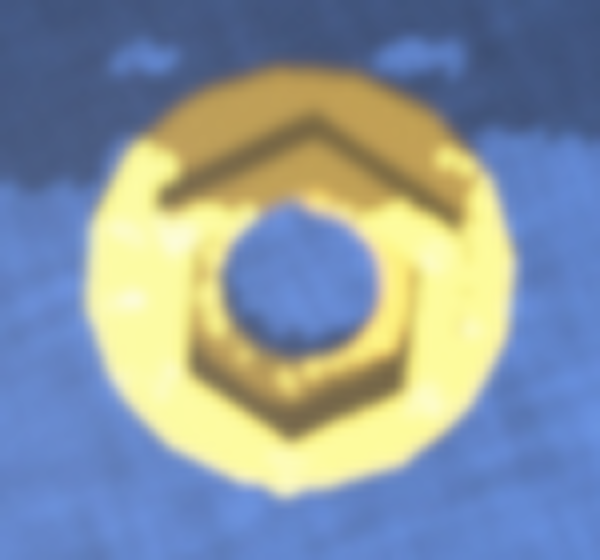

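```bash
python3 -m pendant '[[[14,0,2.7],1.29,0],[[14,0,0],1.29,0],[[14,0,0],1.29,0],[[14,0,0],1.29,0],[[14,0,0],1.29,0],[[14,0,0],1.29,0],[[14,0,0],1.29,0],[[14,0,0],1.29,0]]'; python3 -m pendant '[[[12,0,0],1.29,0],[[12,0,0],1.29,0],[[12,0,0],1.29,0],[[12,0,0],1.29,0],[[8,0,0],0,0],[[2,0,0],0,0],[[0,0,0],0,0],[[0,0,0],0,0]]' 
python3 - <<'E'
from h import *
np.set_printoptions(precision=4,suppress=True)
o=r.get_obs(); print(o["time"],o["joint_pos"],o["tcp_pos"],o["wrist_force"]);print(R.from_quat(o["ee_rot"]).as_matrix())
p=r.get_image("wrist"); save(p,"w2.png"); print(proj(p,[.4492,-.3131,.026]),proj(p,o["tcp_pos"]))
E
```

```text
time: 4.3
tcp_pos: [0.4485, -0.3097, 0.0685]
ee_rot: [0.557, 0.436, -0.557, 0.436]
wrist_force: [-0.1, 0.4, -0.9]
gripper_width: 0.998
time: 5.3
tcp_pos: [0.4491, -0.3113, 0.0111]
ee_rot: [0.674, 0.213, -0.674, 0.214]
wrist_force: [0.6, -0.3, 0.2]
gripper_width: 1.0
5.3 [-0.6272  0.4385  1.8596  0.0001  0.8426  0.3304] [ 0.4491 -0.3113  0.0111] [ 0.5935 -0.3259  0.2343]
[[ 0.0007  0.5754 -0.8178]
 [-0.0004 -0.8178 -0.5754]
 [-1.      0.0008 -0.0004]]
[322.0355 286.5301] [318.9764 273.9107]
```

View pics/w2.png

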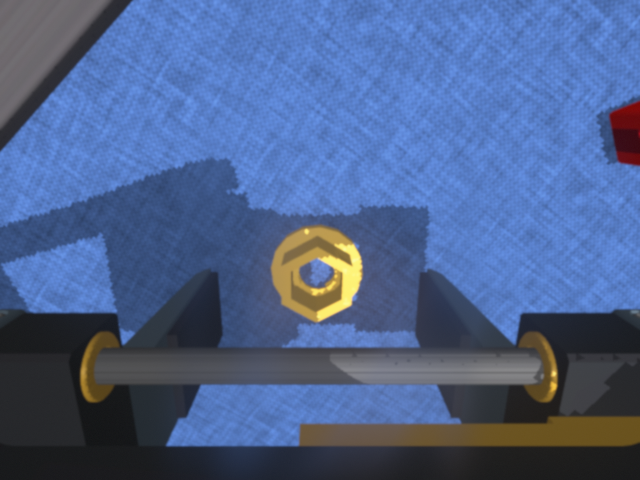

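```bash
python3 - <<'E'
from h import *
from scipy.optimize import least_squares
np.set_printoptions(precision=4,suppress=True)
p=r.get_image("wrist");o=r.get_obs()
h=cv2.cvtColor(p["image"],cv2.COLOR_RGB2HSV); m=cv2.inRange(h,(12,70,60),(40,255,255)); m[:200]=0;m[345:]=0;m[:,:250]=0;m[:,390:]=0
ys,xs=np.nonzero(m);b=np.array([xs.min(),ys.min(),xs.max()+1,ys.max()+1]);print(b)
t=np.linspace(0,2*np.pi,90)
def f(q):
    g=np.array([proj(p,[q[0]+.025*np.cos(a),q[1]+.025*np.sin(a),zz]) for a in t for zz in (0,.006)])
    return np.r_[g.min(0),g.max(0)]-b
s=least_squares(f,o["tcp_pos"][:2]);print(s.x,s.fun)
M=R.from_quat(o["ee_rot"]).as_matrix();d=np.r_[s.x,0]-np.array(o["tcp_pos"]);print("shift tool mm",M.T@d*1e3)
E
```

```text
[271 225 363 322]
[ 0.4458 -0.3123] [ 1.2476  5.0059 -1.2497 -5.6543]
shift tool mm [10.9738 -1.0819  3.2223]
```

```bash
python3 -m pendant '[[[2,0,0.5],0,120],[[0,0,0],0,255],[[0,0,0],0,255],[[0,0,0],0,255],[[0,0,0],0,255],[[0,0,0],0,255],[[0,0,0],0,255],[[0,0,0],0,255]]' 10; python3 -m pendant '[[[0,0,0],0,115],[[0,0,0],0,115],[[0,0,0],-1.25,115],[[0,0,0],-1.25,115],[[0,0,0],-1.25,115],[[0,0,0],-1.25,115],[[0,0,0],-1.25,115],[[0,0,0],-1.25,115]]'
```

```text
time: 6.4
tcp_pos: [0.4484, -0.3114, 0.0086]
ee_rot: [0.674, 0.213, -0.674, 0.213]
wrist_force: [-0.4, -0.1, -0.2]
gripper_width: 0.151
time: 7.4
tcp_pos: [0.4484, -0.3115, 0.0086]
ee_rot: [0.476, 0.523, -0.476, 0.523]
wrist_force: [0.3, -0.2, -0.1]
gripper_width: 0.549
```

```bash
python3 - <<'E'
from h import *
p=r.get_image("wrist"); save(p,"w3.png")
E
```

```text
(no output)
```

View pics/w3.png

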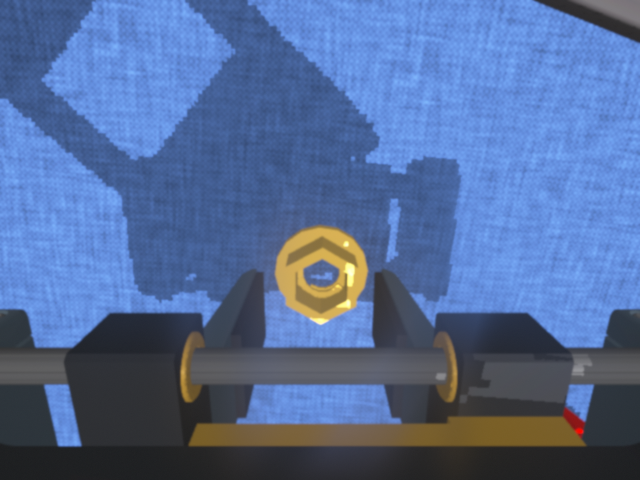

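```bash
python3 - <<'E'
from h import *
o=r.get_obs();T=np.array(o["tcp_pos"]);s=[]
for c in ("side","scene"):
    p=r.get_image(c);u=proj(p,T);x,y=(int(round(v)) for v in u);print(c,u,proj(p,T+[0,0,.032]))
    s.append(cv2.resize(p["image"][y-60:y+20,x-40:x+40],(400,400),interpolation=cv2.INTER_CUBIC))
cv2.imwrite("pics/crop2.png",np.hstack(s)[:,:,::-1])
E
```

```text
side [351.76267525 383.99016626] [352.1983439  373.71119441]
scene [275.97571488 178.56553662] [275.28643376 169.83361263]
```

View pics/crop2.png

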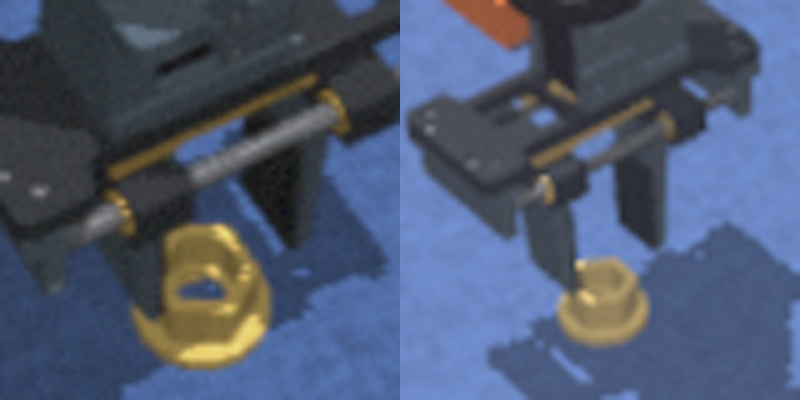

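```bash
python3 -m pendant '[[[8,0,0],0,115],[[8,0,0],0,115],[[8,0,0],0,115],[[4,0,0],0,115],[[2,0,0],0,115],[[1,0,0],0,115],[[0,0,0],0,115],[[0,0,0],0,115]]' 10; python3 - <<'E'
from h import *
r_=r.get_image("wrist"); a=r_["image"]
s=[r_["image"][200:380,200:440]]
o=r.get_obs();T=np.array(o["tcp_pos"])
for c in ("side","scene"):
    p=r.get_image(c);x,y=(int(round(v)) for v in proj(p,T+[0,0,.034]))
    s.append(cv2.resize(p["image"][y-50:y+30,x-30:x+30],(300,400),interpolation=cv2.INTER_CUBIC))
s=[cv2.resize(s[0],(300,400))]+s[1:]
cv2.imwrite("pics/crop3.png",cv2.resize(np.hstack(s)[:,:,::-1],(800,356)))
E
```

```text
time: 8.55
tcp_pos: [0.4486, -0.3115, -0.0222]
ee_rot: [0.477, 0.522, -0.477, 0.522]
wrist_force: [-0.3, -0.5, 1.0]
gripper_width: 0.548
```

View pics/crop3.png

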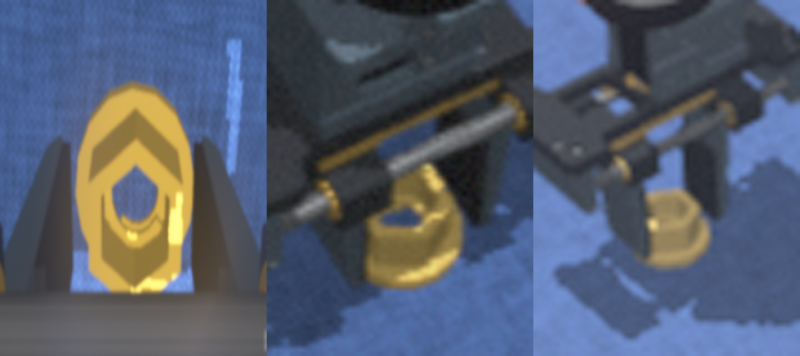

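```bash
python3 -m pendant '[[[2,0,-2],0,115],[[0,0,0],0,255],[[0,0,0],0,255],[[0,0,0],0,255],[[0,0,0],0,255],[[0,0,0],0,255],[[0,0,0],0,255],[[0,0,0],0,255]]' 10;  python3 -m pendant '[[[0,0,0],0,118],[[0,0,0],0,118],[[0,0,0],1.25,118],[[0,0,0],1.25,118],[[0,0,0],1.25,118],[[0,0,0],1.25,118],[[0,0,0],1.25,118],[[0,0,0],1.25,118]]'; python3 -m pendant '[[[0,0,0],0,118],[[0,0,0],0,255],[[0,0,0],0,255],[[0,0,0],0,255],[[0,0,0],0,255],[[0,0,0],0,255],[[0,0,0],0,255],[[0,0,0],0,255]]'
```

```text
time: 9.7
tcp_pos: [0.4481, -0.3095, -0.0245]
ee_rot: [0.477, 0.522, -0.477, 0.522]
wrist_force: [0.3, 0.0, -1.5]
gripper_width: 0.39
time: 10.7
tcp_pos: [0.4483, -0.3095, -0.0243]
ee_rot: [0.675, 0.211, -0.675, 0.211]
wrist_force: [0.2, 0.0, 0.4]
gripper_width: 0.537
time: 11.7
tcp_pos: [0.4483, -0.3095, -0.0243]
ee_rot: [0.674, 0.213, -0.674, 0.213]
wrist_force: [0.1, 0.1, 0.6]
gripper_width: 0.394
```

```bash
python3 -m pendant '[[[0,0,0],0,118],[[0,0,0],0,118],[[0,0,0],-1.25,118],[[0,0,0],-1.25,118],[[0,0,0],-1.25,118],[[0,0,0],-1.25,118],[[0,0,0],-1.25,118],[[0,0,0],-1.25,118]]' 20;  python3 -m pendant '[[[0,0,0],0,255],[[0,0,0],0,255],[[0,0,0],0,255],[[0,0,0],0,255],[[-10,0,0],0,255],[[-40,0,0],0,255],[[-40,0,0],0,255],[[-40,0,0],0,255]]'; python3 -m pendant '[[[0,10,-31],0,255],[[0,10,-31],0,255],[[0,10,-31],0,255],[[0,10,-31],0,255],[[0,10,-31],0,255],[[0,10,-31],0,255],[[0,12.5,-33],0,255],[[0,0,0],0,255]]'
python3 - <<'E'
from h import *
np.set_printoptions(precision=4,suppress=True)
o=r.get_obs();T=np.array(o["tcp_pos"]);M=R.from_quat(o["ee_rot"]).as_matrix()
print(o["time"],o["joint_pos"],T,o["wrist_force"],o["gripper_width"]);print(M)
p=r.get_image("wrist"); save(p,"w4.png")
d=r.search_frame(p,"stud_tip"); print([(q["score"],q["xy"],atz(p,q["xy"],.099)) for q in d[:2]])
print("nut top ctr",proj(p,T+M@[-.0503+.0,0,0]),"flange bottom",proj(p,T+M@[-.0243,0,0]),"expected stud",proj(p,[.4955,-.03,.099]))
E
```

```text
time: 12.7
tcp_pos: [0.4481, -0.3093, -0.0245]
ee_rot: [0.476, 0.523, -0.476, 0.523]
wrist_force: [0.5, -0.5, -0.3]
gripper_width: 0.537
time: 13.7
tcp_pos: [0.4481, -0.3093, 0.1073]
ee_rot: [0.477, 0.522, -0.477, 0.522]
wrist_force: [-0.2, -0.9, -2.2]
gripper_width: 0.392
time: 14.7
tcp_pos: [0.5013, -0.0831, 0.1061]
ee_rot: [0.477, 0.522, -0.476, 0.522]
wrist_force: [-0.3, -0.3, -2.2]
gripper_width: 0.396
14.7 [-0.1873  0.2775  1.8288  0.0005  1.0349 -0.2792] [ 0.5013 -0.0831  0.1061] [-0.2773 -0.2677 -2.2472] 0.3961270981539646
[[ 0.0005  0.9958  0.0916]
 [ 0.0004  0.0916 -0.9958]
 [-1.      0.0005 -0.0003]]
[(0.58, [412.9, 158.7], array([ 0.543 , -0.0172,  0.099 ]))]
nut top ctr [321.6327 319.492 ] flange bottom [321.2521 293.9691] expected stud [319.1215 175.1678]
```

View pics/w4.png

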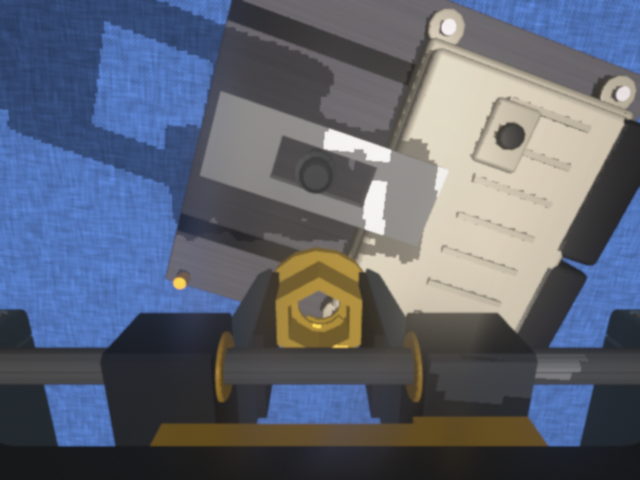

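```bash
python3 - <<'E'
from h import *
np.set_printoptions(precision=4,suppress=True)
o=r.get_obs();T=np.array(o["tcp_pos"]);M=R.from_quat(o["ee_rot"]).as_matrix()
p=r.get_image("wrist"); a=p["image"]
h=cv2.cvtColor(a,cv2.COLOR_RGB2HSV); m=cv2.inRange(h,(12,80,60),(40,255,255)); m[:235]=0;m[345:]=0;m[:,:255]=0;m[:,390:]=0
ys,xs=np.nonzero(m);print("nut bbox",xs.min(),xs.max()+1,ys.min())
t=np.linspace(0,2*np.pi,120)
g=np.array([proj(p,T+M@[-.0243-zz,.025*np.cos(q),.025*np.sin(q)]) for q in t for zz in (0,.006)]);print("pred",g.min(0),g.max(0))
c=cv2.cvtColor(a,cv2.COLOR_RGB2GRAY)[140:210,280:352]; c=cv2.resize(c,None,fx=6,fy=6,interpolation=cv2.INTER_CUBIC)
c=cv2.normalize(cv2.GaussianBlur(c,(0,0),3).clip(20,110),None,0,255,cv2.NORM_MINMAX)
H=cv2.HoughCircles(c,cv2.HOUGH_GRADIENT,1.5,20,param1=60,param2=15,minRadius=60,maxRadius=130)
print([(x/6+280,y/6+140,q/6) for x,y,q in H[0][:5]] if H is not None else None)
cv2.imwrite("pics/stud.png",c)
for X in (.494,.495,.496):
  for z,rr in ((.099,.0065),(.094,.00925)): 
    u=proj(p,[X,-.03,z]);v=proj(p,[X,-.03+rr,z]);print(X,z,u,np.linalg.norm(u-v))
E
```

```text
nut bbox 274 364 247
pred [268.464  245.1023] [374.1735 345.7979]
[(np.float32(318.375), np.float32(171.625), np.float32(18.775)), (np.float32(314.625), np.float32(173.625), np.float32(15.849999)), (np.float32(319.625), np.float32(168.375), np.float32(21.525)), (np.float32(321.125), np.float32(173.625), np.float32(21.525)), (np.float32(339.375), np.float32(174.125), np.float32(21.525))]
0.494 0.099 [317.2395 171.4952] 12.656974862025274
0.494 0.094 [317.2703 170.2947] 17.689258185350813
0.495 0.099 [319.1498 171.6654] 12.655414925020995
0.495 0.094 [319.1381 170.4613] 17.68711564721266
0.496 0.099 [321.0595 171.8356] 12.653879173860695
0.496 0.094 [321.0054 170.6279] 17.68500537652155
```

View pics/stud.png

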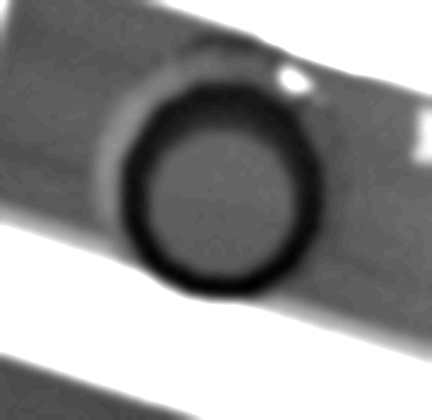

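```bash
python3 -m pendant '[[[0,-0.7,-26.3],0,255],[[0,-0.7,-26.2],0,255],[[0,0,0],1.3,255],[[0,0,0],1.3,255],[[0,0,0],1.3,255],[[0,0,0],1.3,255],[[0,0,0],1.3,255],[[0,0,0],1.3,255]]'
cat > s.py <<'E'
from h import *
np.set_printoptions(precision=4,suppress=True)
o=r.get_obs();T=np.array(o["tcp_pos"]);M=R.from_quat(o["ee_rot"]).as_matrix()
print(round(o["time"],2),"j6",o["joint_pos"][5],T,"F",o["wrist_force"],"T",o["wrist_torque"],o["gripper_width"])
d=np.array([.4949,-.0310,0])-T;print("shift to stud (tool mm)",M.T@d*1e3,"Ftool",M.T@np.array(o["wrist_force"]))
E
python3 s.py
```

```text
time: 15.85
tcp_pos: [0.4947, -0.0339, 0.1057]
ee_rot: [-0.679, -0.196, 0.679, -0.196]
wrist_force: [0.9, -0.4, -1.7]
gripper_width: 0.393
15.85 j6 0.9167067917214703 [ 0.4947 -0.0339  0.1057] F [ 0.9126 -0.368  -1.6699] T [-0.0948  0.1287  0.0209] 0.39280296297260436
shift to stud (tool mm) [105.73    -2.4082  -1.7124] Ftool [ 1.6699  0.7979 -0.576 ]
```

```bash
python3 -m pendant '[[[0,-2.4,-1.7],0,255],[[8,0,0],0,255],[[8,0,0],0,255],[[6,0,0],0,255],[[4,0,0],0,255],[[3,0,0],0,255],[[0,0,0],0,255],[[0,0,0],0,255]]'; python3 s.py
```

```text
time: 16.85
tcp_pos: [0.4953, -0.0298, 0.0768]
ee_rot: [0.679, 0.199, -0.678, 0.199]
wrist_force: [0.5, 0.7, -1.8]
gripper_width: 0.394
16.85 j6 0.9168404075982829 [ 0.4953 -0.0298  0.0768] F [ 0.5475  0.7221 -1.8141] T [-0.0667  0.1645  0.0007] 0.3935398667283908
shift to stud (tool mm) [76.8225  0.7714  1.0717] Ftool [ 1.8144 -0.3124 -0.85  ]
```

```bash
python3 -m pendant '[[[0,0.8,1.0],0,255],[[0,0,0],0,255],[[1,0,0],0,255],[[1,0,0],0,255],[[1,0,0],0,255],[[1,0,0],0,255],[[1,0,0],0,255],[[0,0,0],0,255]]'; python3 s.py
```

```text
time: 17.85
tcp_pos: [0.4946, -0.031, 0.0715]
ee_rot: [-0.678, -0.199, 0.679, -0.199]
wrist_force: [0.7, -0.1, -1.9]
gripper_width: 0.392
17.85 j6 0.9143895248329957 [ 0.4946 -0.031   0.0715] F [ 0.7463 -0.1155 -1.8915] T [-0.0669  0.1385 -0.0278] 0.39208339756408783
shift to stud (tool mm) [71.5183  0.1787 -0.236 ] Ftool [ 1.8913  0.5007 -0.566 ]
```

```bash
python3 -m pendant '[[[1,0,0],0,255],[[1,0,0],0,255],[[1,0,0],0,255],[[1,0,0],0,255],[[1,0,0],0,255],[[0.5,0,0],0,255],[[0,0,0],0,255],[[0,0,0],0,255]]'; python3 s.py
```

```text
time: 18.85
tcp_pos: [0.4948, -0.0309, 0.0662]
ee_rot: [0.679, 0.199, -0.678, 0.199]
wrist_force: [0.8, 0.6, -1.6]
gripper_width: 0.39
18.85 j6 0.9143573033703131 [ 0.4948 -0.0309  0.0662] F [ 0.8479  0.5723 -1.5558] T [ 0.0037  0.0913 -0.0036] 0.39028497288520103
shift to stud (tool mm) [66.1713  0.1013 -0.045 ] Ftool [ 1.5561 -0.0237 -1.0223]
```

```bash
python3 -m pendant '[[[1,0,0],0,255],[[1,0,0],0,255],[[1,0,0],0,255],[[1,0,0],0,255],[[1,0,0],0,255],[[1,0,0],0,255],[[0,0,0],0,255],[[0,0,0],0,255]]'; python3 s.py
```

```text
time: 19.85
tcp_pos: [0.4948, -0.0309, 0.0601]
ee_rot: [0.679, 0.199, -0.678, 0.199]
wrist_force: [1.0, 1.9, -2.5]
gripper_width: 0.39
19.85 j6 0.914419911222132 [ 0.4948 -0.0309  0.0601] F [ 1.0171  1.8561 -2.471 ] T [ 0.1707 -0.0527  0.0183] 0.39048061399034256
shift to stud (tool mm) [60.0816  0.1585 -0.0425] Ftool [ 2.4716 -1.0127 -1.8579]
```

```bash
python3 -m pendant '[[[0,-0.2,-0.4],0,255],[[0,0,0],0,255],[[0.5,0,0],0,255],[[0.5,0,0],0,255],[[0.3,0,0],0,255],[[0.3,0,0],0,255],[[0,0,0],0,255],[[0,0,0],0,255]]'; python3 s.py
```

```text
time: 20.85
tcp_pos: [0.495, -0.0306, 0.0585]
ee_rot: [0.679, 0.199, -0.679, 0.199]
wrist_force: [-0.6, -0.3, -2.0]
gripper_width: 0.393
20.85 j6 0.9151668199615006 [ 0.495  -0.0306  0.0585] F [-0.6169 -0.2658 -1.9524] T [-0.0935  0.1146  0.0226] 0.39285657195079027
shift to stud (tool mm) [58.5241  0.2949  0.2523] Ftool [ 1.9524 -0.1094  0.6628]
```

```bash
python3 -m pendant '[[[0.4,0,0],0,255],[[0.4,0,0],0,255],[[0.4,0,0],0,255],[[0.3,0,0],0,255],[[0,0,0],0,255],[[0,0,0],0,255],[[0,0,0],0,255],[[0,0,0],0,255]]'; python3 s.py
```

```text
time: 21.85
tcp_pos: [0.4951, -0.0306, 0.0576]
ee_rot: [0.679, 0.199, -0.678, 0.199]
wrist_force: [-1.9, 0.6, 6.0]
gripper_width: 0.395
21.85 j6 0.9151925238498284 [ 0.4951 -0.0306  0.0576] F [-1.9231  0.595   5.9822] T [-0.0487  0.4617 -0.068 ] 0.39459262928041394
shift to stud (tool mm) [57.6161  0.207   0.3616] Ftool [-5.9832 -1.5378  1.2943]
```

```bash
python3 -m pendant '[[[-0.15,0,0],0,255],[[-0.22,0,0],-1,255],[[-0.22,0,0],-1,255],[[-0.22,0,0],-1,255],[[-0.22,0,0],-1,255],[[0,0,0],0,255],[[0,0,0],0,255],[[0,0,0],0,255]]'; python3 s.py
```

```text
time: 22.85
tcp_pos: [0.4955, -0.0306, 0.0583]
ee_rot: [0.598, 0.378, -0.597, 0.378]
wrist_force: [0.2, 1.2, 4.6]
gripper_width: 0.393
22.85 j6 0.35777636042686123 [ 0.4955 -0.0306  0.0583] F [0.1718 1.1636 4.5598] T [ 0.0367 -0.0497  0.0407] 0.39319863292049295
shift to stud (tool mm) [58.2937 -0.4743  0.6843] Ftool [-4.5595 -0.3384 -1.128 ]
```

```bash
python3 -m pendant '[[[-0.22,0,0],-1,255],[[-0.22,0,0],-1,255],[[-0.22,0,0],-1,255],[[0,0,0],0,255],[[0,0,0],0,255],[[0,0,0],0,255],[[0,0,0],0,255],[[0,0,0],0,255]]'; python3 s.py
```

```text
time: 23.85
tcp_pos: [0.4949, -0.0307, 0.0587]
ee_rot: [-0.506, -0.494, 0.506, -0.494]
wrist_force: [0.3, 0.8, -1.8]
gripper_width: 0.389
23.85 j6 -0.0618512656121778 [ 0.4949 -0.0307  0.0587] F [ 0.2833  0.7931 -1.7956] T [-0.0786  0.0504  0.019 ] 0.3885815048456365
shift to stud (tool mm) [58.6891  0.0624  0.3386] Ftool [ 1.7956  0.2652 -0.7994]
```

```bash
python3 -m pendant '[[[0.8,0,0],0,255],[[0.8,0,0],0,255],[[0.8,0,0],0,255],[[0.8,0,0],0,255],[[0.5,0,0],0,255],[[0.4,0,0],0,255],[[0,0,0],0,255],[[0,0,0],0,255]]'; python3 s.py
```

```text
time: 24.85
tcp_pos: [0.4949, -0.0306, 0.0546]
ee_rot: [0.506, 0.494, -0.506, 0.494]
wrist_force: [-0.2, 0.0, -1.1]
gripper_width: 0.392
24.85 j6 -0.06218528640510806 [ 0.4949 -0.0306  0.0546] F [-0.1604  0.0349 -1.133 ] T [-0.0596  0.0561 -0.0169] 0.3922056311916603
shift to stud (tool mm) [54.6324 -0.035   0.3759] Ftool [ 1.133  -0.1611 -0.0311]
```

```bash
python3 -m pendant '[[[0.3,0,0],0,255],[[0.2,0,0],0,255],[[0,0,0],0,255],[[0.22,0,0],1,255],[[0.22,0,0],1,255],[[0.22,0,0],1,255],[[0,0,0],0,255],[[0,0,0],0,255]]'; python3 s.py
```

```text
time: 25.85
tcp_pos: [0.4952, -0.0306, 0.0537]
ee_rot: [0.597, 0.379, -0.597, 0.379]
wrist_force: [0.1, 0.5, 2.2]
gripper_width: 0.397
25.85 j6 0.35476603126010303 [ 0.4952 -0.0306  0.0537] F [0.0916 0.5089 2.2009] T [-0.0023  0.1635 -0.0674] 0.39667386322393866
shift to stud (tool mm) [53.683  -0.1474  0.5436] Ftool [-2.2007 -0.1327 -0.5004]
```

```bash
python3 -m pendant '[[[0.22,0,0],1,255],[[0.22,0,0],1,255],[[0.22,0,0],1,255],[[0.22,0,0],1,255],[[0.22,0,0],1,255],[[0.22,0,0],1,255],[[0,0,0],0,255],[[0,0,0],0,255]]'; python3 s.py
```

```text
time: 26.85
tcp_pos: [0.4953, -0.0307, 0.0524]
ee_rot: [0.7, 0.103, -0.699, 0.104]
wrist_force: [-0.4, -0.1, 1.5]
gripper_width: 0.391
26.85 j6 1.1919100097241904 [ 0.4953 -0.0307  0.0524] F [-0.4263 -0.0557  1.4573] T [-0.1926  0.1622  0.0558] 0.39122822566691334
shift to stud (tool mm) [52.3669  0.1535  0.4768] Ftool [-1.4576 -0.0697  0.4232]
```

```bash
python3 -m pendant '[[[0.22,0,0],1,255],[[0.22,0,0],1,255],[[0.22,0,0],1,255],[[0.22,0,0],1,255],[[0.22,0,0],1,255],[[0.22,0,0],1,255],[[0.22,0,0],1,255],[[0,0,0],0,255]]'; python3 s.py
```

```text
time: 27.85
tcp_pos: [0.4951, -0.0305, 0.0508]
ee_rot: [0.666, -0.237, -0.666, -0.237]
wrist_force: [0.1, 0.5, 3.0]
gripper_width: 0.394
27.85 j6 2.168827156509131 [ 0.4951 -0.0305  0.0508] F [0.0578 0.5299 3.0198] T [0.0713 0.1701 0.0259] 0.39397600619106016
shift to stud (tool mm) [50.7925  0.5341 -0.0792] Ftool [-3.0197 -0.4488  0.2886]
```

```bash
python3 -m pendant '[[[0,0,0],0,118],[[0,0,0],0,118],[[0,0,0],-1.25,118],[[0,0,0],-1.25,118],[[0,0,0],-1.25,118],[[0,0,0],-1.25,118],[[0,0,0],-1.25,118],[[0,0,0],-1.25,118]]'; python3 s.py; python3 -m pendant '[[[0,0,0],0,140],[[0,0,0],0,255],[[0,0,0],0,255],[[0,0,0],0,255],[[0,0,0],0,255],[[0,0,0],0,255],[[0,0,0],0,255],[[0,0,0],0,255]]' 15; python3 s.py
```

```text
time: 28.85
tcp_pos: [0.4947, -0.0306, 0.0504]
ee_rot: [-0.695, -0.129, 0.695, -0.129]
wrist_force: [-0.3, -0.6, 0.7]
gripper_width: 0.54
28.85 j6 1.1177047168241823 [ 0.4947 -0.0306  0.0504] F [-0.2944 -0.6183  0.6899] T [-0.0505  0.1215  0.0228] 0.5399948360493151
shift to stud (tool mm) [50.3603  0.4342 -0.0376] Ftool [-0.6898  0.4708  0.4974]
time: 29.85
tcp_pos: [0.4948, -0.0306, 0.0505]
ee_rot: [-0.696, -0.127, 0.696, -0.127]
wrist_force: [0.1, 0.1, -2.1]
gripper_width: 0.393
29.85 j6 1.1246963635753393 [ 0.4948 -0.0306  0.0505] F [ 0.081   0.0578 -2.0936] T [-0.0813  0.1451  0.0533] 0.3933074570481612
shift to stud (tool mm) [50.5307  0.3957  0.0548] Ftool [ 2.0935 -0.0251 -0.0966]
```

```bash
python3 -m pendant '[[[0.28,0,0],1.25,255],[[0.28,0,0],1.25,255],[[0.28,0,0],1.25,255],[[0.28,0,0],1.25,255],[[0.28,0,0],1.25,255],[[0.28,0,0],1.25,255],[[0,0,0],0,255],[[0,0,0],0,255]]'; python3 s.py
```

```text
time: 30.85
tcp_pos: [0.4949, -0.0306, 0.0489]
ee_rot: [-0.666, 0.237, 0.666, 0.237]
wrist_force: [0.3, 0.0, -1.8]
gripper_width: 0.39
30.85 j6 2.1694053031253255 [ 0.4949 -0.0306  0.0489] F [ 0.3144  0.0273 -1.8104] T [-0.0255  0.2014 -0.0024] 0.38969568275291777
shift to stud (tool mm) [48.8763  0.2832 -0.2505] Ftool [ 1.8104 -0.2197 -0.2267]
```

```bash
python3 -m pendant '[[[0,0,0],0,90],[[0,0,0],0,90],[[0,0,0],0,90],[[-5,0,0],0,90],[[-20,0,0],0,90],[[-30,0,0],0,90],[[-30,0,0],0,90],[[-20,0,0],0,90]]'; python3 s.py; python3 - <<'E'
from h import *
s=[]
for c in ("side","scene"):
    p=r.get_image(c);u=proj(p,[.4949,-.031,.085]);x,y=(int(round(v)) for v in u)
    print(c,u,[proj(p,[.4949,-.0310,z]).round(1) for z in (.0735,.0995,.099)])
    im=p["image"]; m=cv2.inRange(cv2.cvtColor(im,cv2.COLOR_RGB2HSV),(12,80,60),(40,255,255)); k=np.zeros_like(m);k[y-22:y+22,x-22:x+22]=1;ys,xs=np.nonzero(m*k);print("nut bbox",xs.min(),xs.max()+1,ys.min(),ys.max()+1)
    t=np.linspace(0,6.28,60);g=np.array([proj(p,[.4949+.025*np.cos(q),-.031+.025*np.sin(q),z]) for q in t for z in (.0735,.0795)]+[proj(p,[.4949+.0195*np.cos(q),-.031+.0195*np.sin(q),.0995]) for q in t]);print("pred",g.min(0),g.max(0))
    s.append(cv2.resize(im[y-30:y+30,x-20:x+20],(266,400),interpolation=cv2.INTER_CUBIC))
w=r.get_image("wrist");u=proj(w,[.4949,-.031,.0995]);x,y=(int(round(v)) for v in u);s.append(cv2.resize(w["image"][y-75:y+75,x-50:x+50],(266,400),interpolation=cv2.INTER_CUBIC))
cv2.imwrite("pics/fin.png",np.hstack(s)[:,:,::-1])
for t in ("ignition_lock","relay","wrench"):
    p=r.get_image("side");print(t,[(d["score"],d["xy"]) for d in r.search_frame(p,t)[:1]])
E
```

```text
time: 31.85
tcp_pos: [0.4955, -0.0307, 0.1558]
ee_rot: [0.667, -0.238, -0.665, -0.238]
wrist_force: [0.8, 0.3, -0.9]
gripper_width: 0.649
31.85 j6 2.1716955278942622 [ 0.4955 -0.0307  0.1558] F [ 0.7777  0.2584 -0.8889] T [ 0.0477  0.1743 -0.0043] 0.6489618407733908
shift to stud (tool mm) [155.8241   0.891    0.5757] Ftool [ 0.8907 -0.6913 -0.4365]
side [316.01117677 252.43495363] [array([316.2, 256.4]), array([315.8, 247.3]), array([315.8, 247.5])]
nut bbox 305 328 242 264
pred [304.6032109  241.55982258] [327.58639328 264.12229326]
scene [320.47292999 226.44916167] [array([320.5, 229.7]), array([320.5, 222.2]), array([320.5, 222.4])]
nut bbox 310 331 204 238
pred [309.98852244 216.31097277] [330.94722456 237.50201842]
ignition_lock [(0.62, [268.6, 199.8])]
relay [(0.8, [456.1, 390.9])]
wrench [(0.61, [269.8, 171.6])]
```

View pics/fin.png

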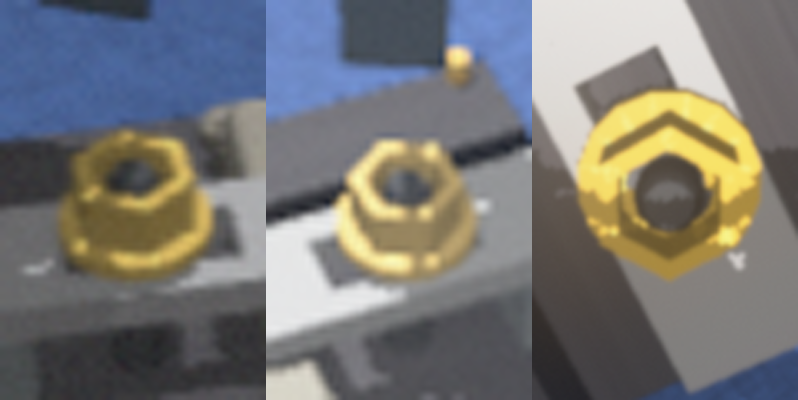

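```bash
python3 -c "
from cell import r
print(r.hand_in())"
```

```text
the job is handed in; nothing more can be done
None
```

The nut is started on the stud and turned on half a turn. It sits square and released, and I handed the job in at about 32 s of the 64 s allowed; `r.hand_in()` gives no verdict.

**What I did**
- **Start:** I set the nut over the nose and pressed it down. It rode up when backed off about 56°, with the force between nut and stud at about 6.5 to 8 N where I read it. I judged the drop-in by the loss of force.
- **Drop:** I lowered it about 4 mm after the force went. The underside was then about 20 mm below the tip.
- **Turn on:** I turned it clockwise about half a turn, with one regrip 60° back, then released it and lifted the gripper clear.

**Last checks**
- **Height and position:** From the arm's readings, the underside should be about 25.5 mm below the tip (allowed 23.8 to 27.2). The side camera shows the nut within 1 pixel of where it should be at that height. The scene camera agrees except for the top edge, where a brass pin on the fixture spoils the measurement. The last picture shows the nut square, with the flange clear of the strap.
- **Bystanders:** I never went near them. Their last detections were 3 to 8 pixels off the first ones, about what I expect from the detector, but I did not check this more closely.

**What disagreed**
- **Fingertips:** They are about 34 mm behind the stated TCP, so my first squeeze closed above the nut without touching it. I saw this in the pictures and corrected for it.
- **Stud detections:** The network's `stud_tip` positions were wrong, so I measured the tip in the pictures myself.
- **Peak force:** I read forces only at the end of each move, so short peaks in between were not seen.

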